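Lock the bayonet ring on the drying can

ROBOT

A 6-joint arm with a two-finger parallel gripper is mounted at the origin on the work surface. World frame = base frame: x ahead of the robot, y to its left, z up, the work surface at z = 0. Lengths are in m, angles in rad, forces in N, time in s.
With the tool pointing down it reaches from about 0.325 to 0.775 m from the base axis. Payload 5.5 kg.
Tool frame: the origin (TCP) lies between the finger pads; the fingertips stand 8 mm ahead of it and the grasp point (between the pads) lies 11 mm behind it (tcp_to_tips is the distance from the TCP to the fingertips, in m); z points along the fingers, y is the line along which they close (so a half turn about z gives the same grasp; the last joint's range is limited). The gripper opens to 88 mm and grips with 3 to 60 N. Pads are 20 mm wide; open, the fingers measure 115 mm over their backs; the gripper's body (75 mm by 178 mm) begins 61 mm behind the grasp point.
Start: joints at [-1.321, 0.091, 1.231, -0, 1.82, -0.057], TCP at [0.181, -0.572, 0.231] pointing down, gripper open.
Joint ranges: [-2.87, 2.87], [-0.86, 2.18], [0.17, 2.46], [-1.51, 4.65], [0.06, 2.69], [-2.65, 2.65]. Speed limits (rad/s): [2.57, 2.57, 3.01, 3.14, 3.14, 3.14].

INTERFACE

Orientations are given as a unit quaternion [w, x, y, z].
In Python, from bench import * gives the robot as it stands. Calls block until the motion is done:
- move_to(position, orientation): joint-space move of the TCP to a pose.
- move_l(position, speed=0.15, orientation=None): straight line of the TCP; orientation=None keeps the orientation; speed is the mean speed in m/s.
- movej(angles): joint-space move.
- gripper_open() and close(): open the fingers fully, or close them until they stop; the grip force is fixed at half the most.
- hold(seconds).
- inverse_kinematics(position, orientation): joint angles nearest the present ones, or None.
- state(): the state.
- get_image(name): name is "side" or "top"; returns a dict with "frame" (384x512x3 uint8, blue, green, red), "depth" (384x512 float32, m along the optical axis (not along the pixel's ray), 0 where there is no reading), "camera_matrix" (3x3 intrinsics, pixels), "k1" (the pictures are not rectified: a ray, as slopes to the right and down, at radius r is drawn at 1 + k1 r^2 times it, then the intrinsics apply), "view" (4x4, takes a point from world to camera coordinates). Camera axes: x right, y up, looking along -z (the intrinsics and any distortion apply to the point x, -y, -z); pixel columns grow to the right and rows downward; lengths in m; the calibration is good to about 2 mm. A picture is of the moment at which its call begins.
A pose or a line that the arm cannot do raises IKError and nothing moves.
- job_done(): hands the job in; it is judged then, once.
The state is a dict: "time": time; "joint_pos": joint angles; "dq": joint speeds; "joint_torque": joint torques, N m; "ee_pos": TCP position; "ee_rot": TCP orientation; "ft_force": force on the tool from outside, world axes, zero at the start; "moment": the same for the moment, N m; "finger_gap": finger opening in m; "finger_force": force on a finger pad.
Only numpy, scipy, OpenCV 4.12 (cv2) and the standard library are available. Lean on these libraries where they do the work, as an engineer would, in place of code of your own. Each camera call takes 0.05 s, during which the arm holds its last target. There are 200 camera calls.

TASK

Close the drying can on the key shelf: pick up the loose bayonet ring by its grip bar, set it over the can's neck with its lugs in the gaps of the flange and push it down against the spring, then twist it clockwise a quarter turn to its stop, so that on letting go it clicks up and stays locked. Be gentle: feel for the spring and the stop rather than forcing them, and leave the other things on the shelf alone.

Things in the scene. Friction and masses are not known exactly. Their poses are not given: they have to be found in the camera images.
- ring: Loose brass bayonet ring (about 160 g) standing on the shelf right way up. Wall: outer diameter 82 mm, inner 70 mm, 16 mm high. Origin: centre of its underside, z up, x along its grip bar. The ring is the same after half a turn.
- ring_bar (a point): Middle of the ring's grip bar, 43 mm above the ring's origin. The bar bridges the ring along its x axis: 83 mm long, 12 mm thick (along y), from 34 to 48 mm above the underside, open beneath between its end posts. Pinch it here from above.
- ring_lug (a point): Underside of one of the ring's two lugs, which point inward at its +y and -y sides, square to the bar: each 12 mm wide, 5 mm high, flush with the ring's underside, reaching in to 27 mm from the axis.
- can: Drying can fixed to the shelf: dark tin drum 92 mm wide (foot 100 mm), 40 mm high, a steel neck (core 48 mm, flange 66 mm wide) on top. Origin: centre of the underside, z up. More than 40 N between ring and can (on the flange, on the stop or with the spring bottomed) damages it.
- can_flange (a point): NOMINAL centre of the flange's top, 68 mm above the can's origin. The neck is press-fitted: really up to 8 mm higher or lower, and turned up to 0.18 rad either way about z. These errors are not in any reading: feel (or see) them. It does not give in use. Play between ring and flange 2 mm all round.
- can_gap (a point): NOMINAL middle of one of the flange's two gaps, at the can's +y and -y sides, 52 degrees wide each. The lugs go down through them, so the ring goes on with its bar along the can's x axis. Pushed 7 mm down from first resting on the spring plate, the lugs pass under the flange (8 mm thick). Counter-clockwise is blocked at once.
- can_stop (a point): NOMINAL locked place of a lug (the other is across from it): a quarter turn CLOCKWISE seen from above from its gap. From 83 degrees past the gap's middle the lugs stand under recesses 4 mm high, at 92 degrees is a hard stop. Let go there, the spring lifts the ring with a click: locked, underside 9 mm below the flange's top.
- plate (a joint): Spring plate under the flange, on which the lugs press: travel in m, 0 = fully up (its top 6 mm below the flange's top), grows as it is pushed down, hard bottom at 0.0105. Takes about 4 N to start and 0.7 N more per mm (9 N at 7 mm, 11.5 N at the bottom). With the ring locked it reads 0.003.
- keystand: slotted beech key stand, 70 x 200 x 80 mm, with three upright iron keys (200 mm high over all); bystander; origin: under its middle
- tinderbox: dark tin tinderbox, 74 x 104 x 44 mm; bystander; origin: under its middle
- chalice: pewter chalice, 78 mm wide, 140 mm high; bystander; origin: under its middle
- mallet: wooden mallet lying down, head 65 x 110 x 65 mm, ash handle 25 mm thick, 280 mm over all; bystander; origin: under its middle
- flint: grey flint striker, 55 x 28 x 16 mm; bystander; origin: under its middle
- brush: hand brush lying down; bystander; origin: under its middle
- hygrometer: round brass hygrometer lying face up, 60 mm wide, 22 mm high; bystander; origin: under its middle
Mind the look-alikes: they are no part of the job. Leave any green look-alike of the can alone.

How it is judged:
On the way:
1. the ring sits on the neck with its lugs in the gaps and is pushed down against the spring (value of joint plate above 0.006 m and angle between the x axis of ring and the x axis of can, either way round below 0.5 rad and horizontal distance between ring and can below 0.006 m), for 0.1 s.
At the end, for the whole second after the job is handed in: The ring is locked and let go: centred on the can within 5 mm, level within 0.1 rad, its bar across the can (along the can's y axis within 0.3 rad), held in the recesses by the spring (plate reading 1.5 to 5.5 mm, ring underside 49 to 69 mm above the can's foot), at rest (angle between the x axis of ring and the y axis of can, either way round below 0.3 rad and horizontal distance between ring and can below 0.005 m and angle between ring's own z axis and vertical below 0.1 rad and value of joint plate between 0.0015 and 0.0055 m and z of ring in the frame of can between 0.049 and 0.069 m and linear speed of ring below 0.02 m/s); the robot touches nothing.
It fails at once if the ring is forced against the can with more than 40 N (contact force between ring and can above 40 N).
It fails at once if a bystander is moved more than 20 mm (distance of any of keystand, tinderbox, chalice, mallet, flint, brush, hygrometer from where it was at the start of the episode above 0.02 m).
It also fails if it takes over 70 s, if anything falls off the work surface, if the arm or the gripper's body presses on something with over 40 N, if the wrist force passes 120 N, or if a joint passes its speed limit or range.

## Working session

There is one attempt and no reset: what is moved stays moved. The work goes in short steps, each a Python script; the robot and the scene stay as the last script left them, time stands still between calls to the robot, and variables do not carry over. Pictures are saved under pics/ and viewed, at most 10 in all, crops included, and the job is handed in when it is done.

```bash
mkdir -p pics; ls; cat > h.py <<'E'
from bench import *
import numpy as np, cv2
def world(im,u,v,z=None):
    K=im["camera_matrix"];k=im["k1"];V=np.array(im["view"])
    d=np.array([(u-K[0][2])/K[0][0],(v-K[1][2])/K[1][1]]);s=d.copy()
    for _ in range(20): s=d/(1+k*(s@s))
    R=V[:3,:3];c=-R.T@V[:3,3];ray=R.T@np.array([s[0],-s[1],-1])
    t=im["depth"][int(round(v)),int(round(u))] if z is None else (z-c[2])/ray[2]
    return c+t*ray
E
python3 - <<'E'
from h import *
import pickle
for n in("top","side"):
    im=get_image(n);pickle.dump({k:np.array(v) for k,v in im.items()},open(n+".pkl","wb"))
    cv2.imwrite(f"pics/{n}0.png",cv2.resize(im["frame"],(800,600),interpolation=cv2.INTER_CUBIC))
    V=np.array(im["view"]);print(n,-V[:3,:3].T@V[:3,3],im["k1"],im["camera_matrix"][0])
print(state())
E
```

```text
pics
top [ 0.47951273 -0.03514496  1.34497259] -0.16218595181024198 [454.62770441   0.         258.22676868]
side [0.35182614 0.77302981 0.81686902] -0.0985379563275554 [410.0079025    0.         256.97063426]
{'time': 0.1, 'joint_pos': array([-1.32070949e+00,  9.18143443e-02,  1.23174818e+00, -1.10595055e-05,
        1.81980363e+00, -5.67217522e-02]), 'dq': array([-0.00074783, -0.00105777, -0.00137948, -0.00029669, -0.00069837,
       -0.00137117]), 'joint_torque': array([ 2.60194312e-03, -4.47860062e+01, -4.07568920e+01,  6.99294708e-02,
        2.84866558e-02, -1.09279847e-04]), 'ee_pos': array([ 0.18113164, -0.57174656,  0.22961127]), 'ee_rot': array([-8.82094600e-04,  9.88256437e-01,  1.52801926e-01, -9.09354331e-05]), 'ft_force': array([-0.19947079,  0.63398318, -0.05635745]), 'moment': array([-0.00886412,  0.01280337, -0.01318676]), 'finger_force': 0.0, 'finger_gap': 0.08793827747932431}
```

View pics/top0.png

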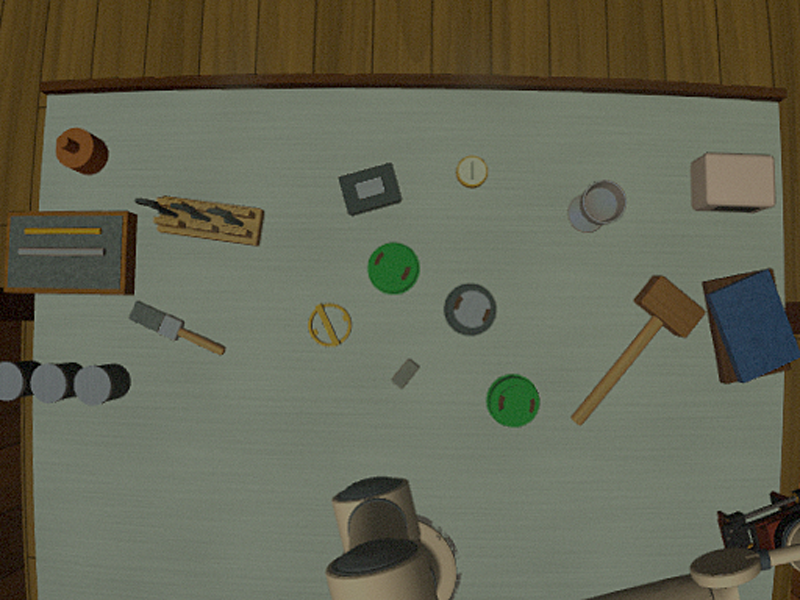

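View pics/side0.png

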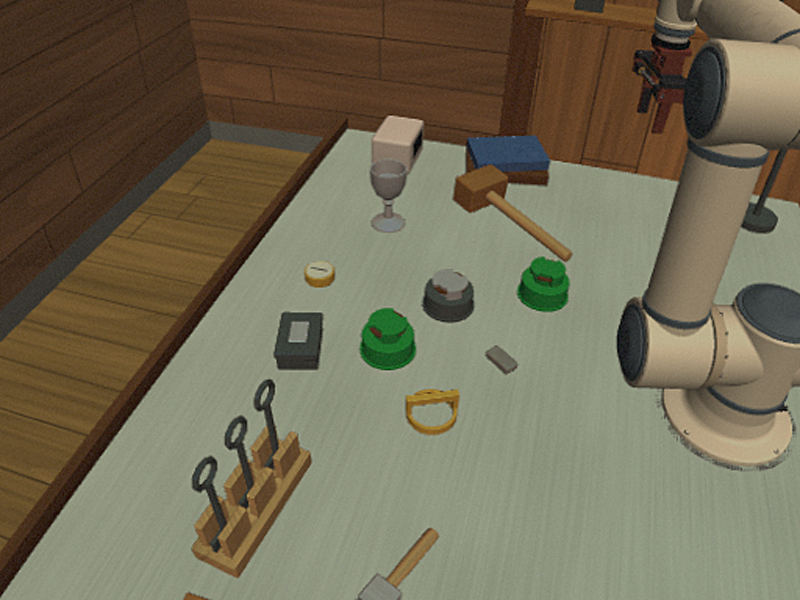

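The top view (800x600) shows the brass ring at (330,325). The only other brass item is the hygrometer at (472,171). The dark can with the steel neck is at (470,309), and its green look-alikes are at (394,268) and (513,401). I choose the ring at (330,325) and the dark can, and check both in one close crop.

```bash
python3 - <<'E'
from h import *
ims=[get_image("top") for _ in range(6)]
f=np.mean([i["frame"] for i in ims],0).astype(np.uint8)
a=cv2.resize(f[170:240,190:250],(514,600),interpolation=cv2.INTER_CUBIC)[:, :400]
a=cv2.resize(f[180:236,186:236],(400,448),interpolation=cv2.INTER_CUBIC)
b=cv2.resize(f[170:226,276:326],(400,448),interpolation=cv2.INTER_CUBIC)
cv2.imwrite("pics/crop1.png",np.hstack([a,b]))
D=np.median([i["depth"] for i in ims],0);im=ims[0];im["depth"]=D
import pickle;pickle.dump(dict(im,frame=f),open("top.pkl","wb"))
def cloud(x0,x1,y0,y1):
    return np.array([np.r_[world(im,u,v),u,v] for v in range(y0,y1) for u in range(x0,x1) if D[v,u]>0])
P=cloud(186,236,180,236);B=P[P[:,2]>.028]
print("ring bar",len(B),B[:,:3].mean(0),np.percentile(B[:,2],[5,50,95]))
w,v=np.linalg.eigh(np.cov(B[:,:2].T));print("dir",np.degrees(np.arctan2(v[1,1],v[0,1])),np.sqrt(w))
P=cloud(276,326,170,226);z=P[:,2]
print(np.histogram(z,np.arange(0,.09,.004)))
F=P[(z>.055)]; print("flange",F[:,:3].mean(0),np.median(F[:,2]),len(F))
for lo,hi in((.032,.045),(.055,.09)):
    Q=P[(z>lo)&(z<hi)];h=Q[:,:2].astype(np.float32);print(lo,cv2.minEnclosingCircle(h),np.median(Q[:,2]))
E
```

```text
ring bar 136 [0.46940456 0.13871753 0.04695452] [0.04025368 0.04775562 0.04955682]
dir -153.95185821138796 [0.00375419 0.02420588]
(array([983,  44,   1,   1,   2,   1,   2,   2,   0, 201, 166,   2,   0,
        43,  95, 290,   2,   0,   0,   0,   0,   0]), array([0.   , 0.004, 0.008, 0.012, 0.016, 0.02 , 0.024, 0.028, 0.032,
       0.036, 0.04 , 0.044, 0.048, 0.052, 0.056, 0.06 , 0.064, 0.068,
       0.072, 0.076, 0.08 , 0.084, 0.088]))
flange [ 0.50221226 -0.1248687   0.060706  ] 0.06084582806160266 401
0.032 ((0.5024792551994324, -0.12537282705307007), 0.0460030622780323) 0.03986748813233687
0.055 ((0.5023242831230164, -0.12568572163581848), 0.03318753093481064) 0.06084582806160266
```

View pics/crop1.png

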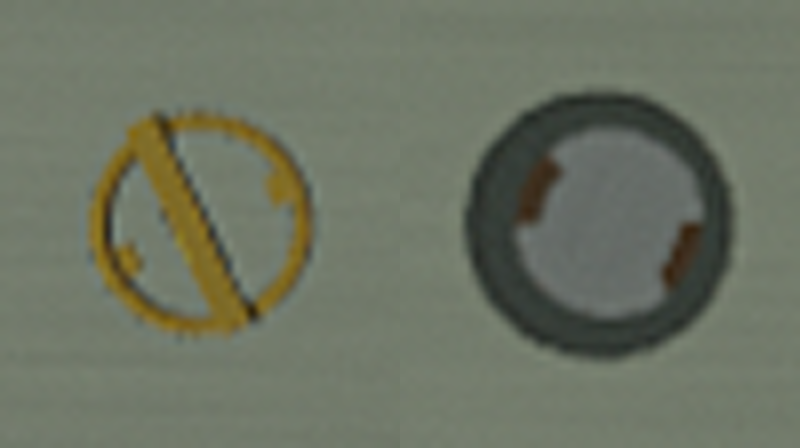

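Crop: the ring's bar runs from (150,130) to (230,315) and both lugs are visible. The can has a grey flange with brown gaps at (540,190) and (683,256), so the choices hold. Next I refine the angles and check joint room.

```bash
cat >> h.py <<'E'
from scipy.spatial.transform import Rotation as Ro
def quat(b): # closing axis y at world angle b (rad), tool down
    M=np.array([[-np.sin(b),np.cos(b),0],[np.cos(b),np.sin(b),0],[0,0,-1]]).T
    q=Ro.from_matrix(M).as_quat();return [q[3],q[0],q[1],q[2]]
E
python3 - <<'E'
from h import *
import pickle
im=pickle.load(open("top.pkl","rb"));D=im["depth"];f=im["frame"].astype(int)
def pts(x0,x1,y0,y1,m,z=None):
    return np.array([world(im,u,v,z) for v in range(y0,y1) for u in range(x0,x1) if m(f[v,u],D[v,u])])
brass=lambda c,d:c[2]-c[0]>60
R=pts(186,236,180,236,brass,.016);print("wall circle",cv2.minEnclosingCircle(R[:,:2].astype(np.float32)))
A=pts(186,236,180,236,brass);b=A[(A[:,2]>.043)]
r=cv2.minAreaRect(b[:,:2].astype(np.float32)*1000);print("bar",r)
L=A[A[:,2]<.025];print("wall ctr",L[:,:2].mean(0),cv2.minEnclosingCircle(L[:,:2].astype(np.float32)))
v=np.linalg.svd(b[:,:2]-b[:,:2].mean(0))[2][0];print("bar dir",np.degrees(np.arctan2(v[1],v[0])),b.mean(0))
brown=lambda c,d:c[2]-c[0]>25
G=pts(276,326,170,226,brown,.0545);m=G[:,1]>-.1255
a,c=G[m].mean(0),G[~m].mean(0);print("gaps",a,c,(a+c)/2,np.degrees(np.arctan2(*(a-c)[1::-1])))
ring=[.4694,.1387];can=[.5023,-.1255]
for g in (24,-156):
  for k in (0,):
    for n,p,b in(("pick",ring,g+90),("can",can,g-49+90),("lock",can,g-49-92+90)):
        q=inverse_kinematics([*p,.15],quat(np.radians(b)));print(g,n,None if q is None else np.round(q,2))
E
```

```text
wall circle ((0.4709922671318054, 0.14116635918617249), 0.04185889661312103)
bar ((469.9994812011719, 139.51779174804688), (80.68890380859375, 10.702028274536133), 26.368799209594727)
wall ctr [0.46999054 0.1407756 ] ((0.47091251611709595, 0.1404566466808319), 0.04125694930553436)
bar dir -153.71715298181962 [0.46988448 0.13955421 0.04779311]
gaps [ 0.5154293  -0.09863815  0.0545    ] [ 0.49291628 -0.15001349  0.0545    ] [ 0.50417279 -0.12432582  0.0545    ] 66.33664598571602
24 pick [ 0.22 -0.21  1.66 -0.    1.69 -1.77]
24 can [-0.31 -0.13  1.59 -0.    1.68 -1.45]
24 lock [-0.31 -0.13  1.59 -0.    1.68  0.16]
-156 pick [ 0.22 -0.21  1.66 -0.    1.69  1.37]
-156 can [-0.31 -0.13  1.59 -0.    1.68  1.7 ]
-156 lock None
```

```bash
python3 - <<'E'
from h import *
q=quat(np.radians(116.3));x,y=.4703,.1398
p=np.array(inverse_kinematics([x,y,.2],q));print(p)
move_to([x,y,.2],q)
move_l([x,y,.033],.12);print(state()["ft_force"])
close();s=state();print(s["finger_gap"],s["finger_force"],s["ee_pos"],s["ft_force"])
move_l([x,y,.16],.12)
q=quat(np.radians(66.3));x,y=.5025,-.1255
move_to([x,y,.16],q);hold(.3)
s=state();print(s["time"],s["finger_gap"],s["ee_pos"],s["ft_force"],s["moment"])
import pickle
for n in("top","side"):
    im=get_image(n);pickle.dump({k:np.array(v) for k,v in im.items()},open(n+"1.pkl","wb"))
    cv2.imwrite(f"pics/{n}1.png",im["frame"])
f=[pickle.load(open(n+"1.pkl","rb"))["frame"] for n in("top","side")]
c=[cv2.resize(f[0][150:250,250:350],(400,400)),cv2.resize(f[1][110:220,230:340],(400,400))]
cv2.imwrite("pics/c2.png",np.hstack(c))
E
```

```text
[ 2.19585409e-01 -2.08281791e-01  1.57270921e+00 -4.44089210e-16
  1.77716524e+00 -1.81023251e+00]
[ 0.42733643  0.27339106 -0.44861377]
0.011836149410188674 30.000008046627045 [0.47023684 0.13992041 0.03300972] [-0.6046491   0.75832858  0.15000639]
8.3583 0.011828944854306135 [ 0.50268031 -0.12453088  0.16010317] [-0.94088903  0.46345559 -1.59049394] [ 0.05719469 -0.15210737 -0.00510978]
```

View pics/c2.png

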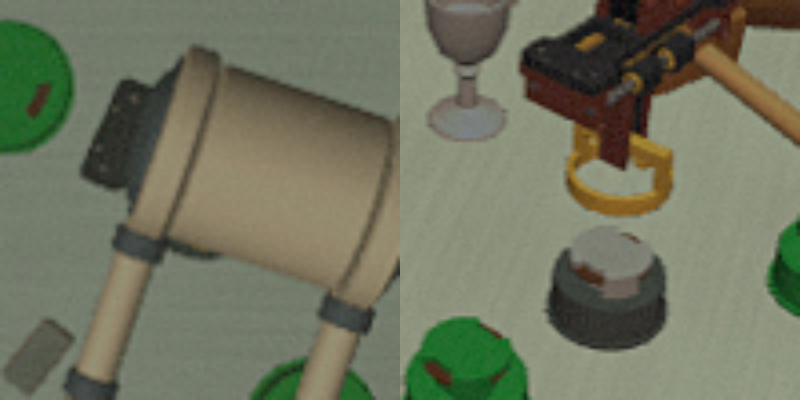

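The side crop shows the ring held level above the can: ring at about (620,180), flange at about (612,255). The top view is blocked by the arm. I compare ring and can centres within the side view.

```bash
python3 - <<'E'
from h import *
from scipy.optimize import least_squares
s=state();print(s["ee_pos"],s["joint_pos"])
ims=[get_image("side") for _ in range(8)];im=ims[0]
D=np.median([i["depth"] for i in ims],0);im["depth"]=D;f=np.mean([i["frame"] for i in ims],0)
P=[];C=[]
for v in range(110,220):
    for u in range(230,340):
        if D[v,u]>0: P.append(world(im,u,v));C.append(f[v,u])
P=np.array(P);C=np.array(C);cam=-np.array(im["view"])[:3,:3].T@np.array(im["view"])[:3,3]
def fit(Q,r,c0):
    g=least_squares(lambda c:np.hypot(Q[:,0]-c[0],Q[:,1]-c[1])-r,c0,loss="soft_l1",f_scale=.001)
    return g.x,np.std(g.fun),len(Q)
near=np.hypot(P[:,0]-.5025,P[:,1]+.1255)
br=(C[:,2]-C[:,0]>50)&(near<.06)&(P[:,2]>.11)
z=P[br][:,2];print("brass z pct",np.percentile(z,[1,5,50,95]))
W=P[br&(P[:,2]>.129)&(P[:,2]<.142)]
d=(W[:,:2]-[.5025,-.1255])@((cam[:2]-[.5025,-.1255])/np.hypot(*(cam[:2]-[.5025,-.1255])))
print("outer wall",fit(W[d>.0],.041,[.5,-.12]));print("inner wall",fit(W[d<-.0],.035,[.5,-.12]))
S=P[(P[:,2]>.012)&(P[:,2]<.034)&(near<.056)];print("drum",fit(S,.046,[.5,-.12]))
T=P[(P[:,2]>.057)&(P[:,2]<.066)&(near<.05)]
print("flange top",cv2.minEnclosingCircle(T[:,:2].astype(np.float32)),np.percentile(T[:,2],[10,50,90]))
E
```

```text
[ 0.50262588 -0.12491992  0.16007254] [-3.09310043e-01 -1.33361120e-01  1.57661775e+00  2.47226626e-05
  1.69817989e+00 -1.46763875e+00]
brass z pct [0.12736561 0.12966004 0.14411504 0.25989466]
outer wall (array([ 0.50510732, -0.12623001]), np.float64(0.0012914934189887728), 117)
inner wall (array([ 0.50813784, -0.12125508]), np.float64(0.0013602416039232516), 24)
drum (array([ 0.50633537, -0.12355214]), np.float64(0.0005545134076942971), 176)
flange top ((0.503717303276062, -0.1278795599937439), 0.037938814610242844) [0.05947388 0.06045098 0.06124553]
```

```bash
cat >> h.py <<'E'
def F(n=4):
    r=[]
    for _ in range(n): hold(.01);s=state();r.append(np.r_[s["ft_force"],s["moment"]])
    return np.mean(r,0)
def down(x,y,z0,z1,base,lim,dz=.0007,v=.02):
    z=z0
    while z>z1+1e-6:
        z-=dz;move_l([x,y,z],v);d=F(2)-base
        if abs(d[2])>lim or np.hypot(*d[:2])>lim: return z,d
    return z,d
E
python3 - <<'E'
from h import *
x,y=.5025,-.1238
move_l([x,y,.105],.1);hold(.4);b=F(10);np.save("base.npy",b);print(b,state()["ee_pos"])
z,d=down(x,y,.105,.0865,b,3)
s=state();print(s["time"],z,s["ee_pos"],np.round(d,2))
E
```

```text
[ 6.73960854e-02 -2.92868117e-01 -1.91454718e+00  5.17835160e-03
 -1.42578573e-01 -1.66608192e-04] [ 0.50256817 -0.12380602  0.10517671]
16.7083 0.08749999999999984 [ 0.50265479 -0.12385485  0.08801131] [-0.84 -0.26  3.19  0.08  0.25 -0.03]
```

Touch came about 6 mm below the flange top, so the lugs are in the gaps and on the spring plate. Pressing on by about 8.5 mm, watching the force.

```bash
python3 - <<'E'
from h import *
x,y=.5025,-.1238;b=np.load("base.npy");z=.0875
while state()["ee_pos"][2]>.0793 and z>.077:
    z-=.0006;move_l([x,y,z],.02);d=F(2)-b
    print(round(z,4),np.round(state()["ee_pos"],4),np.round(d,2))
    if d[2]>16 or np.hypot(*d[:2])>10:break
hold(.2);d=F(5)-b;s=state();print(s["time"],s["ee_pos"],np.round(d,2),s["finger_gap"])
E
```

```text
0.0869 [ 0.5027 -0.1238  0.0873] [-0.99  1.07  4.45  0.09  0.18 -0.01]
0.0863 [ 0.5026 -0.1238  0.0865] [-1.47  0.39  5.99  0.07  0.21  0.01]
0.0857 [ 0.5026 -0.1239  0.0858] [-0.89  0.7   5.57  0.03  0.12 -0.01]
0.0851 [ 0.5026 -0.1238  0.0852] [0.23 0.86 5.21 0.01 0.1  0.02]
0.0845 [ 0.5026 -0.1238  0.0846] [-0.15  0.04  5.87  0.06  0.1  -0.  ]
0.0839 [ 0.5026 -0.1239  0.084 ] [-0.21  1.24  6.8   0.02  0.13  0.01]
0.0833 [ 0.5026 -0.1239  0.0835] [-0.27  0.48  6.86 -0.01  0.07  0.01]
0.0827 [ 0.5026 -0.1238  0.083 ] [-0.22  0.28  7.98  0.01  0.1  -0.  ]
0.0821 [ 0.5026 -0.1238  0.0824] [-1.07  0.87  8.36  0.06  0.13 -0.02]
0.0815 [ 0.5026 -0.1238  0.0819] [-1.39  0.93  8.95  0.01  0.17  0.  ]
0.0809 [ 0.5026 -0.1238  0.0814] [-0.55  0.43  8.53  0.08  0.22 -0.01]
0.0803 [ 0.5027 -0.1239  0.0809] [-1.09  0.52  9.08  0.09  0.21 -0.02]
0.0797 [ 0.5027 -0.1239  0.0803] [-1.13  0.19  9.79  0.08  0.31  0.02]
0.0791 [ 0.5027 -0.1239  0.0799] [-1.59  1.11  9.69  0.07  0.26  0.01]
0.0785 [ 0.5027 -0.1239  0.0793] [-1.82e+00  1.06e+00  1.09e+01  1.20e-01  2.50e-01  1.00e-02]
20.95 [ 0.50266902 -0.12386543  0.07930556] [-1.25  0.54  9.99  0.12  0.31  0.  ] 0.011731776108960333
```

```bash
python3 - <<'E'
from h import *
x,y,z=.5025,-.1238,.0783;b=np.load("base.npy");a=66.3;a0=a
def yaw():
    w,X,Y,Z=state()["ee_rot"];R=Ro.from_quat([X,Y,Z,w]).as_matrix();return np.degrees(np.arctan2(R[1,1],R[0,1]))
i=0
while a>a0-112:
    st=1.5 if a<a0-76 else 3
    a-=st;t=state()["time"];move_to([x,y,z],quat(np.radians(a)));t=state()["time"]-t;d=F(2)-b;i+=1
    if i<3 or i%4==0 or a<a0-76: print(round(a0-a,1),round(a0-yaw(),1),round(t,2),np.round(state()["ee_pos"],4),np.round(d,2))
    if abs(d[5])>.4 or d[2]>18 or np.hypot(*d[:2])>12: break
s=state();print(s["time"],round(a,1),yaw(),np.round(F(5)-b,2),s["finger_gap"])
E
```

```text
3.0 3.0 0.25 [ 0.5028 -0.1239  0.0793] [-1.46  0.68 10.26  0.14  0.21  0.04]
6.0 6.0 0.25 [ 0.5029 -0.1238  0.0792] [-1.36  0.84 10.49  0.1   0.21  0.05]
12.0 12.0 0.25 [ 0.503  -0.1238  0.0793] [-1.08  0.42  9.95  0.09  0.12  0.  ]
24.0 24.0 0.25 [ 0.503  -0.1238  0.0793] [-1.08  0.31  9.66  0.1   0.13  0.01]
36.0 36.0 0.25 [ 0.5029 -0.1238  0.0793] [-0.63  0.56  8.62  0.13  0.17  0.05]
48.0 48.0 0.25 [ 0.5028 -0.1236  0.0792] [-1.22  1.42 10.05  0.2   0.26  0.03]
60.0 60.0 0.25 [ 0.5028 -0.1234  0.0792] [-0.96  1.79 10.7   0.3   0.26  0.06]
72.0 72.0 0.25 [ 0.503  -0.1236  0.0793] [-0.77  1.65  9.61  0.22  0.2  -0.  ]
78.0 78.0 0.25 [ 0.5031 -0.1237  0.0793] [-3.700e-01  1.620e+00  1.004e+01  1.300e-01  1.400e-01  1.000e-02]
79.5 79.5 0.25 [ 0.5031 -0.1237  0.0793] [-0.81  0.98  9.71  0.13  0.12  0.1 ]
81.0 81.0 0.25 [ 0.5031 -0.1238  0.0794] [-0.03  1.11  9.82  0.11  0.12  0.12]
82.5 82.5 0.25 [ 0.5031 -0.1238  0.0793] [ 0.08  1.76 10.28  0.1   0.2   0.09]
84.0 84.0 0.25 [ 0.5031 -0.1238  0.0794] [-0.24  0.77 10.16  0.08  0.12  0.08]
85.5 85.5 0.25 [ 0.5031 -0.1238  0.0793] [-0.39  0.96  9.75  0.03  0.16  0.06]
87.0 87.0 0.25 [ 0.5032 -0.1237  0.0794] [0.25 1.27 9.69 0.09 0.1  0.17]
88.5 88.5 0.25 [ 0.5034 -0.1234  0.0794] [ 0.97  1.49  9.55  0.28 -0.04  0.31]
90.0 89.9 0.25 [ 0.5036 -0.123   0.0794] [ 1.31  3.07  9.89  0.52 -0.19  0.32]
91.5 91.4 0.25 [ 0.5037 -0.123   0.0794] [ 2.35  2.49  9.22  0.56 -0.2   0.55]
30.2833 -25.2 -25.105093215658325 [ 1.81  3.21  9.11  0.58 -0.2   0.53] 0.011672691696482013
```

The stop shows at about 90–91°, where the moment builds. I ease back 1° and let the ring rise into the recesses.

```bash
python3 - <<'E'
from h import *
x,y=.5027,-.1236;b=np.load("base.npy");q=quat(np.radians(-24.2))
move_to([x,y,.0783],q);z=.0783
while z<.087:
    z+=.0006;move_l([x,y,z],.02);d=F(2)-b
    print(round(z,4),np.round(state()["ee_pos"],4),np.round(d,2))
    if d[2]<1:break
hold(.2);print(np.round(F(5)-b,2),state()["time"])
gripper_open();hold(.2);move_l([x,y,.2],.12)
move_to([.30,-.40,.25],q)
import pickle
ims=[get_image(n) for n in("top","side")]
im=ims[0];D=im["depth"];f=im["frame"].astype(int)
A=np.array([world(im,u,v) for v in range(165,230) for u in range(270,330) if f[v,u,2]-f[v,u,0]>60 and D[v,u]>0])
B=A[A[:,2]>.085];v=np.linalg.svd(B[:,:2]-B[:,:2].mean(0))[2][0]
print("bar",B.mean(0),np.median(B[:,2]),np.degrees(np.arctan2(v[1],v[0])))
L=A[(A[:,2]<.08)];print("wall",np.median(L[:,2]),cv2.minEnclosingCircle(L[:,:2].astype(np.float32)))
c=[cv2.resize(ims[0]["frame"][150:250,250:350],(400,400)),cv2.resize(ims[1]["frame"][110:220,230:340],(400,400))]
cv2.imwrite("pics/c3.png",np.hstack(c));s=state();print(s["time"],s["ee_pos"],s["ft_force"])
E
```

```text
0.0789 [ 0.5037 -0.1229  0.0795] [ 2.33  3.95  7.69  0.53 -0.37  0.35]
0.0795 [ 0.5035 -0.123   0.0796] [ 4.23  2.6   5.63  0.54 -0.67  0.36]
0.0801 [ 0.5035 -0.123   0.0798] [ 5.61  3.15  3.99  0.56 -0.84  0.37]
0.0807 [ 0.5035 -0.123   0.0802] [ 5.84  3.12  3.7   0.51 -0.93  0.32]
0.0813 [ 0.5034 -0.123   0.0807] [ 5.44  2.08  2.19  0.52 -0.96  0.36]
0.0819 [ 0.5034 -0.123   0.0812] [ 5.98  2.58  1.92  0.47 -0.98  0.36]
0.0825 [ 0.5034 -0.123   0.0817] [ 5.87  2.24  2.09  0.46 -1.02  0.36]
0.0831 [ 0.5034 -0.123   0.0822] [ 6.17  2.44  1.37  0.44 -1.07  0.4 ]
0.0837 [ 0.5034 -0.123   0.0828] [ 6.73  2.25  1.09  0.48 -1.06  0.34]
0.0843 [ 0.5034 -0.123   0.0833] [ 7.39  2.9   0.31  0.47 -1.11  0.38]
[ 6.62  2.45  0.56  0.44 -1.08  0.35] 33.4833
bar [ 0.50259904 -0.12432223  0.09992146] 0.09991962718091174 -113.55828185936647
wall 0.06697359016968185 ((0.5038174986839294, -0.12422683835029602), 0.04037367179989815)
37.4417 [ 0.30087117 -0.39926097  0.24968374] [ 0.5308752  -0.53045909  0.16154526]
```

View pics/c3.png

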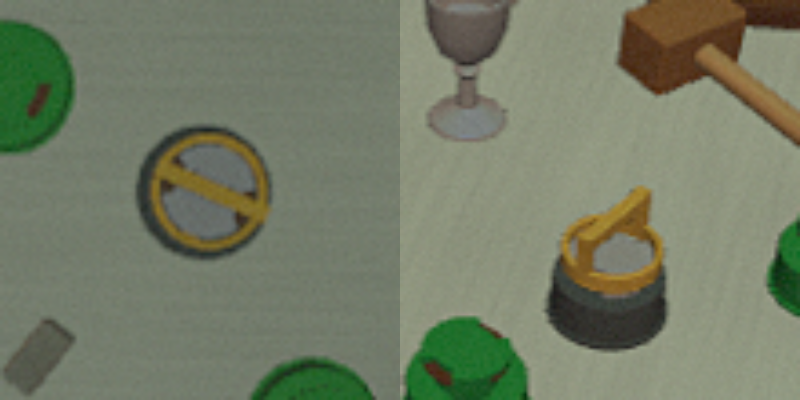

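The crop shows the ring seated level on the can: bar at (212,190) in the top crop, over the gaps, and at (612,240) in the side crop. The bar top is at 99.9 mm, which puts the underside 9 mm below the flange top. That is the locked height.

```bash
python3 -c "
from bench import *
print(job_done())"
```

```text
the job is handed in; nothing more can be done
None
```

The can is closed: the ring went down onto the spring, turned about 91° clockwise to its stop, and measured locked 9 mm below the flange top before I handed the job in at about 37 s; the hand-in call gave no verdict.

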